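Third hand at the labelling jig

TASK

Pick up the plywood stop block and set it upright on the deck of the labelling jig, its flange along the sprung fence and its middle on the green mark. Press it squarely against the fence with a steady 12 newtons or so (between about 8 and 16), so that a colleague can screw it down, never driving the fence all the way back to its end of travel. Finish while still gripping the block and pressing it there, and leave the bottle, the label roll and the screwdriver where they are.

Things in the scene. Friction and masses are not known exactly. Their poses are not given: they have to be found in the camera images.
- stop_block: loose plywood stop block standing on the table, an inverted T 60 mm tall, 0.11-0.23 kg: flange 120 x 36 x 20 mm (its x, y, z) with two brass screw cups; in its middle a boss 44 x 36 mm from 20 to 60 mm above the underside, green line on top. Origin: centre of the underside. Either way round will do. Grip the boss across its 44 mm (along x), fingertips above the flange.
- jig: fixed labelling jig: plywood deck 240 x 200 mm (its x, y), top 50 mm above the table, on legs. Origin: on the table under the deck centre. Its y axis points from the open edge to the fence; press along +y. Borne down hard on the deck, the block drags and tips when pushed. A green line runs along y over the deck at x = 0. A fixed back board 50 mm tall stands behind the fence.
- jig_mark (a point): the point on the deck's top where the green line meets the front face of the fence at rest: 30 mm to +y of the deck's centre; same axes as the jig. It stays put when the fence moves.
- fence: sprung fence: upright board 200 mm along the jig's x, 15 mm thick, top 50 mm above the deck (2 mm gap under it), green stripe in its middle; slides along the jig's +y, at most 30 mm. The spring pushes back 0.8 N per mm from zero (12 N at 15 mm); slide friction 0.2 N. Origin: bottom middle of its front face, at deck level; at rest it lies at the jig mark.
- bottle: loose amber spray bottle, 42 mm across and 146 mm tall, green label, standing on the table; origin: centre of the underside. Leave alone.
- label_roll: loose roll of green labels standing on its end, 68 mm across, 55 mm tall; origin: centre of the underside. Leave alone.
- screwdriver: loose screwdriver lying on the table beyond the jig, about 200 mm long, along its x; origin: under its middle. Leave alone.

How it is judged:
On the way, in this order (a step that is already met when the one before it is completed fails the run):
1. the stop block is lifted in the fingers (height (world z) of stop_block above 0.03 m and contact force between the fingers and stop_block above 2 N), for 0.1 s.
2. gripped and standing on the deck at the green mark, the block is pressed against the fence with 7 to 17 N (contact force between stop_block and fence between 7 and 17 N and contact force between the fingers and stop_block above 2 N and x of stop_block in the frame of jig between -0.01 and 0.01 m and z of stop_block in the frame of jig between 0.046 and 0.055 m and angle between stop_block's own z axis and vertical below 0.08 rad and angle between the y axis of stop_block and the y axis of jig, either way round below 0.09 rad), for 0.4 s.
At the end, for the whole second after the job is handed in: For the last second the gripped block, at rest, presses the fence with 7 to 17 N, underside 4 mm below to 5 mm above the deck top, upright to 0.08 rad, its middle within 10 mm of the green line, square to the fence to 0.09 rad; bottle, roll and screwdriver moved under 30 mm (all of step 2 and linear speed of each of fence, stop_block below 0.01 m/s and distance of each of bottle, label_roll, screwdriver from where it was at the start of the episode below 0.03 m); the arm keeps its last pose, push and grip.
It fails at once if the fence is driven back to its end of travel (past 28 mm) (y of fence in the frame of jig above 0.058 m).
It fails at once if the standing bottle is moved by 30 mm or more (distance of bottle from where it was at the start of the episode above 0.03 m).
It fails at once if the label roll is moved by 30 mm or more (distance of label_roll from where it was at the start of the episode above 0.03 m).
It fails at once if the screwdriver is moved by 30 mm or more (distance of screwdriver from where it was at the start of the episode above 0.03 m).
It fails at once if the bottle or the label roll is knocked over (angle between any of bottle, label_roll's own z axis and vertical above 0.5 rad).
It also fails if it takes over 38 s, if anything falls off the work surface, if the arm or the gripper's body presses on something with over 40 N, if the wrist force passes 120 N, or if a joint passes its speed limit or range.

ROBOT

A 6-joint arm with a two-finger parallel gripper is mounted at the origin on the work surface. World frame = base frame: x ahead of the robot, y to its left, z up, the work surface at z = 0. Lengths are in m, angles in rad, forces in N, time in s.
With the tool pointing down it reaches from about 0.375 to 0.9 m from the base axis. Payload 3.1 kg.
Tool frame: the origin (TCP) lies midway between the tips of the shut fingers; the grasp point (between the pads) lies robot.grip_depth behind it (robot.grip_depth is the distance from the TCP to the grasp point, in m); z points along the fingers, y is the line along which they close (so a half turn about z gives the same grasp; the last joint's range is limited). The gripper opens to 87 mm and grips with 3 to 60 N. Pads are 19 mm wide; open, the fingers measure 117 mm over their backs; the gripper's body (75 mm by 190 mm) begins 51 mm behind the grasp point.
Start: joints at [1.016, 0.527, 1.433, -0, 1.181, -0.178], TCP at [0.23, 0.581, 0.223] pointing down, gripper open.
Joint ranges: [-3.08, 3.08], [-0.75, 2.2], [0.22, 2.44], [-1.43, 4.57], [0, 2.65], [-2.85, 2.85]. Speed limits (rad/s): [2.79, 2.79, 3.14, 3.14, 3.14, 3.14].

INTERFACE

Orientations are given as a unit quaternion [x, y, z, w].
In Python, from rig import robot, camrig gives the robot as it stands (robot), with the cameras (camrig).
- The arm moves only by the tool drive_effector, called after ">>>" as name(argument=value, ...) on one line, values as JSON. Schema: {"type":"object","properties":{"motion":{"type":"array","items":{"type":"array","prefixItems":[{"type":"array","items":{"type":"number"},"minItems":3,"maxItems":3},{"type":"number"}],"minItems":2,"maxItems":2},"minItems":1,"maxItems":20},"aperture":{"type":"number"},"grip_force":{"type":"number"},"only":{"type":"string"},"quiet":{"type":"boolean"},"lines":{"type":"string"}},"required":["motion"],"additionalProperties":false}. motion is a list of rows, 1 to 20 of them, each written [[dx, dy, dz], turn]: dx, dy, dz in m, then a turn about the tool's z in rad; each row shifts and turns the commanded pose from where the row before left it, along the tool's axes as they then stand; what a row does not reach is not made up. A row lasts 1/12 s, in which the tool goes at most 0.0417 m and 0.125 rad, less where a joint would pass 70% of its speed; a pose out of reach is approached as far as the arm can. aperture is the finger opening in m, set as the call begins (left out keeps the last). The fingers move at their own pace and stop on an object; grip_force is the grip in N (left out, the last holds). Time passes only in rows, so rows that do not move let the fingers close. The tool returns the time, the measured TCP pose, the force, the opening and the grip force at its end. only (a regular expression) keeps the lines of the reply that match it, lines (a string "A,B") keeps lines A to B, and quiet returns only ok. Input that does not fit is refused with a message, and nothing moves.
- robot.get_obs(): the state, without advancing time (a new reading comes with each control period).
- camrig.camera(name): name is "scene" or "top" or "wrist"; returns a dict with "img" (384x512x3 uint8, red, green, blue), "fx", "fy", "cx", "cy" (pixels), "xyz" and "attitude" of the camera in the world. Camera axes: x right, y down, z forward; pixel columns grow to the right and rows downward; lengths in m; the calibration is good to about 2 mm. A picture is of the moment at which its call begins. There is no depth.
- robot.hand_in(): hands the job in; it is judged then, once.
The state is a dict: "time": time; "q": joint angles; "joint_velocities": joint speeds; "joint_torque": joint torques, N m; "position": TCP position; "tool_rot": TCP orientation; "ft_force": force on the tool from outside, world axes, zero at the start; "moment": the same for the moment, N m; "grip_width": finger opening in m; "grip_force": force on a finger pad.
Only numpy, scipy, OpenCV 4.12 (cv2) and the standard library are available. Lean on these libraries where they do the work, as an engineer would, in place of code of your own. Each camera call takes 0.05 s, during which the arm holds its last target. There are 200 camera calls.

## Working session

There is one attempt and no reset: what is moved stays moved. The work goes in short steps, Python scripts to look and compute and a tool call to move; the robot and the scene stay as the last step left them, time stands still between calls to the robot, and variables do not carry over. Pictures are saved under pics/ and viewed, at most 10 in all, crops included, and the job is handed in when it is done.

```bash
ls; mkdir -p pics; python3 - <<'E'
from rig import robot, camrig
import cv2,numpy as np
print(robot.grip_depth, robot.get_obs())
for n in("top","scene"):
    c=camrig.camera(n); cv2.imwrite(f"pics/{n}0.png",c["img"][:,:,::-1]); np.save(f"{n}0.npy",c,allow_pickle=True)
    print(n,{k:v for k,v in c.items() if k!="img"})
E
```

```text
pics
rig.py
0.0187 {'time': 0.0, 'q': array([ 1.01548135e+00,  5.28435705e-01,  1.43386449e+00,  5.32232483e-06,
        1.18138994e+00, -1.78502031e-01]), 'joint_velocities': array([ 0.00137631,  0.00080534, -0.00079799,  0.00012368,  0.00067558,
       -0.00069716]), 'joint_torque': array([-6.60623136e-04, -4.40035808e+01, -1.76593459e+01,  6.32800232e-02,
        5.82645438e-02, -1.94541612e-04]), 'position': array([0.22956672, 0.58054985, 0.22160237]), 'tool_rot': array([ 1.87294697e-01,  9.82303210e-01, -9.78055421e-04, -3.78513641e-04]), 'ft_force': array([-0.05364202, -0.4751793 ,  0.87121305]), 'moment': array([ 0.00735138,  0.04572304, -0.03613934]), 'grip_force': 0.0, 'grip_width': 0.08695418287291208}
top {'fx': 348.2945742644662, 'fy': 348.2945742644662, 'cx': 259.69613287779384, 'cy': 179.87856420900965, 'xyz': array([0.47522487, 0.07859818, 0.9058563 ]), 'attitude': array([ 0.70735927, -0.70229366,  0.05582202, -0.05753591])}
scene {'fx': 491.221897017891, 'fy': 491.221897017891, 'cx': 253.19866059121452, 'cy': 192.78506728425975, 'xyz': array([ 1.3668243 , -0.2377424 ,  1.03669994]), 'attitude': array([ 0.78382881,  0.5202241 , -0.19055162, -0.28048058])}
```

View pics/top0.png

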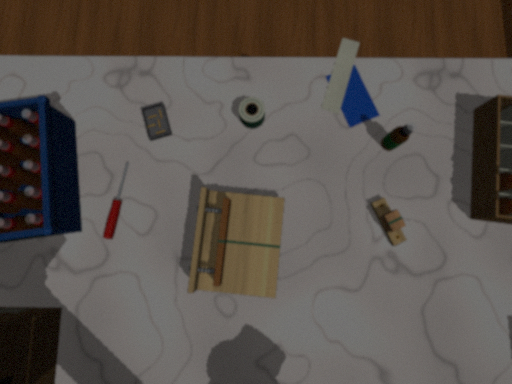

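View pics/scene0.png

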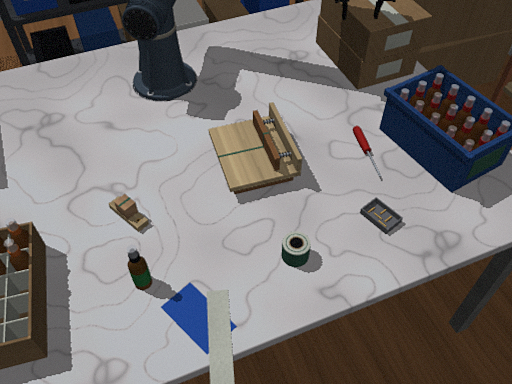

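The top view shows the block at about (388,220), the jig deck at (240,243) with the fence to its left at (222,240), the bottle at (397,137), the roll at (251,110), and the screwdriver at (116,200). Next I'll segment the block and the jig.

```bash
cat > h.py <<'E'
import numpy as np,cv2
from scipy.spatial.transform import Rotation as R
def ray(c,p,z):
    p=np.atleast_2d(p).astype(float)
    d=np.c_[(p[:,0]-c["cx"])/c["fx"],(p[:,1]-c["cy"])/c["fy"],np.ones(len(p))]
    d=R.from_quat(c["attitude"]).apply(d)
    return c["xyz"]+d*((z-c["xyz"][2])/d[:,2])[:,None]
def proj(c,P):
    d=R.from_quat(c["attitude"]).inv().apply(np.atleast_2d(P)-c["xyz"])
    return np.c_[d[:,0]/d[:,2]*c["fx"]+c["cx"],d[:,1]/d[:,2]*c["fy"]+c["cy"]]
E
python3 - <<'E'
from h import *
c=np.load("top0.npy",allow_pickle=True).item();im=c["img"]
hsv=cv2.cvtColor(im,cv2.COLOR_RGB2HSV)
w=((hsv[...,0]<28)&(hsv[...,1]>70)&(hsv[...,2]>60)).astype(np.uint8)
for name,(x0,y0,x1,y1) in dict(block=(362,185,412,252),jig=(180,175,300,310)).items():
    m=np.zeros_like(w);m[y0:y1,x0:x1]=w[y0:y1,x0:x1]
    cs=max(cv2.findContours(m,0,2)[0],key=cv2.contourArea);r=cv2.minAreaRect(cs)
    print(name,r,cv2.boxPoints(r).tolist())
g=((hsv[...,0]>35)&(hsv[...,0]<90)&(hsv[...,1]>80)).astype(np.uint8)
g[:,:215]=0;g[:,290:]=0;g[:230]=0;g[256:]=0
ys,xs=np.nonzero(g);print("green",len(xs),xs.min(),xs.max());
print(cv2.fitLine(np.c_[xs,ys].astype(np.float32),2,0,.01,.01).ravel())
a=cv2.resize(im[185:255,355:420],None,fx=6,fy=6,interpolation=2);b=cv2.resize(im[180:305,180:295],None,fx=4,fy=4,interpolation=2)
H=max(a.shape[0],b.shape[0]);o=np.zeros((H,a.shape[1]//1+b.shape[1]-60 if 0 else 390+460-60,3),np.uint8)
o=np.zeros((H,850,3),np.uint8);o[:a.shape[0],:390]=a;o[:b.shape[0],390:]=b
o=cv2.resize(o,(800,int(H*800/850)))
cv2.imwrite("pics/crop.png",np.clip(o[:,:,::-1]*1.4,0,255))
E
```

```text
block ((396.0, 231.5), (25.0, 16.0), 90.0) [[388.0, 219.0], [404.0, 219.0], [404.0, 244.0], [388.0, 244.0]]
jig ((240.61058044433594, 243.16070556640625), (78.93755340576172, 100.43327331542969), 6.072456359863281) [[196.05104064941406, 288.92034912109375], [206.6754913330078, 189.0505828857422], [285.17010498046875, 197.40106201171875], [274.545654296875, 297.27081298828125]]
green 6 224 261
[9.952628e-01 9.722110e-02 2.370000e+02 2.425000e+02][ WARN:0@0.325] global loadsave.cpp:1063 imwrite_ Unsupported depth image for selected encoder is fallbacked to CV_8U.
```

View pics/crop.png

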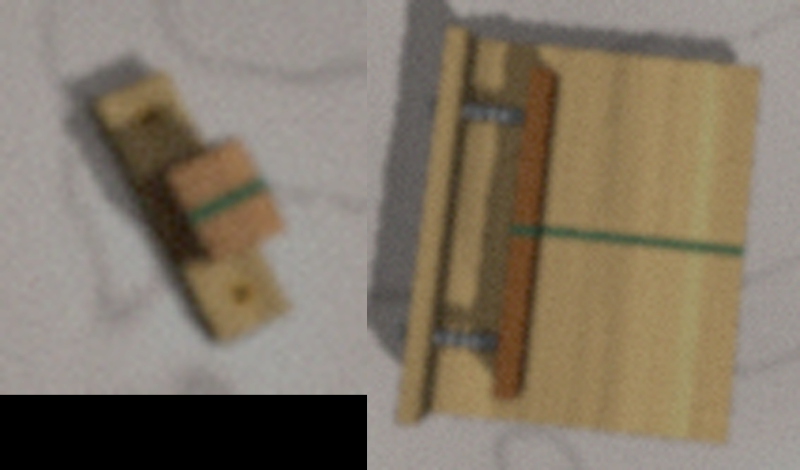

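The crop shows the boss with its green line from (190,217) to (265,185), the flange edge from (95,100) to (218,342), and the deck's open edge from (760,68) to (727,442). The green line ends at (742,252), and the fence top's front edge runs from (556,72) to (518,400). I'll convert these to world positions.

```bash
python3 - <<'E'
from h import *
c=np.load("top0.npy",allow_pickle=True).item()
B=lambda p:np.array(p,float)*1.0625/6+[355,185]-.42
J=lambda p:(np.array(p,float)*1.0625-[390,0])/4+[180,180]-.4
gl=ray(c,B([(190,217),(265,185)]),.06)
bc=gl.mean(0);d=gl[1]-gl[0];print("green",bc,np.linalg.norm(d[:2]),"perp yaw",np.degrees(np.arctan2(d[1],d[0]))+90)
cr=ray(c,B([(165,72),(290,308),(218,342),(95,100)]),.02)
print("flange",cr.mean(0),[(round(np.hypot(*e[:2]),4),round(np.degrees(np.arctan2(e[1],e[0])),1)) for e in np.roll(cr,-1,0)-cr])
bt=ray(c,B([(165,180),(243,137),(287,233),(210,260)]),.06);print("boss",bt.mean(0),[(round(np.hypot(*e[:2]),4),round(np.degrees(np.arctan2(e[1],e[0])),1)) for e in np.roll(bt,-1,0)-bt])
e=ray(c,J([(760,68),(727,442)]),.05);f=ray(c,J([(556,72),(518,400)]),.1);g=ray(c,J([(742,252)]),.05)[0]
bk=ray(c,J([(470,35),(420,415)]),.1)
for n,v in(("edge",e),("fence",f),("back",bk)):
    u=v[1]-v[0];print(n,v.mean(0),np.hypot(*u[:2]),np.degrees(np.arctan2(u[1],u[0])))
print("lineend",g,"dist to fence",g-f.mean(0))
# scene view rough cross-check
s=np.load("scene0.npy",allow_pickle=True).item()
print("scene proj of block top",proj(s,bc),"edge mid",proj(s,e),"fence",proj(s,f))
im=s["img"][80:250,90:310];cv2.imwrite("pics/sc.png",np.clip(cv2.resize(im,None,fx=3.5,fy=3.5,interpolation=2)[:,:,::-1].astype(float)*1.3,0,255).astype(np.uint8))
E
```

```text
green [ 0.51594    -0.24577392  0.06      ] 0.03557165148920205 perp yaw 22.89059816401806
flange [ 0.51626083 -0.24488855  0.02      ] [(np.float64(0.1163), np.float64(-154.4)), (np.float64(0.036), np.float64(114.7)), (np.float64(0.118), np.float64(24.9)), (np.float64(0.0347), np.float64(-68.1))]
boss [ 0.51536739 -0.24517791  0.06      ] [(np.float64(0.0391), np.float64(-61.5)), (np.float64(0.044), np.float64(-158.0)), (np.float64(0.0354), np.float64(109.2)), (np.float64(0.038), np.float64(27.3))]
edge [0.4518244  0.03172471 0.05      ] 0.23675881787736464 174.76923064818416
fence [0.46300207 0.15943498 0.1       ] 0.19648679337254601 174.61539473770117
back [0.46982171 0.21527611 0.1       ] 0.22840650824266276 174.35469605529016
lineend [0.45107104 0.03292443 0.05      ] dist to fence [-0.01193103 -0.12651054 -0.05      ]
scene proj of block top [[124.09855021 201.62452564]] edge mid [[229.50502693 187.70980946]
 [207.58003352 128.89997222]] fence [[273.40669848 158.33802618]
 [251.31312653 111.06955163]]
```

View pics/sc.png

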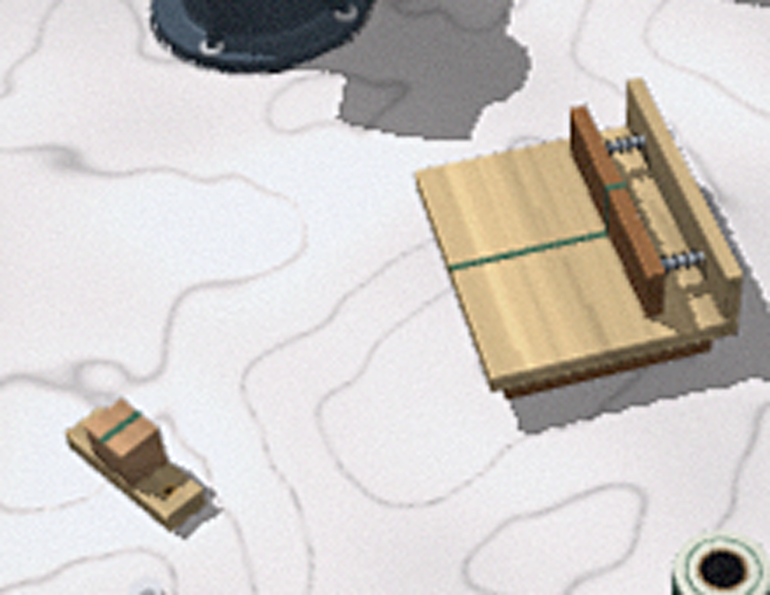

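>>> drive_effector(motion=[[[0, 0, 0], 0.1094], [[0, 0, 0], 0.1094], [[0, 0, 0], 0.1094], [[0, 0, 0], 0.1094], [[0, 0, 0], 0.1094], [[0, 0, 0], 0.1094], [[0, 0, 0], 0.1094], [[-0.035, -0.0033, 0], 0], [[-0.035, -0.0033, 0], 0], [[-0.035, -0.0033, 0], 0], [[-0.035, -0.0033, 0], 0], [[-0.035, -0.0033, 0], 0], [[-0.035, -0.0033, 0], 0], [[-0.035, -0.0033, 0], 0], [[-0.035, -0.0033, 0], 0], [[-0.035, -0.0033, 0], 0], [[-0.035, -0.0033, 0], 0], [[-0.035, -0.0033, 0], 0], [[-0.035, -0.0033, 0], 0], [[-0.035, -0.0033, 0], 0]], aperture=0.087)

```text
time: 1.77
position: [0.3798, 0.1478, 0.2225]
tool_rot: [0.541, 0.841, -0.0, -0.0]
ft_force: [1.3, -0.7, -0.0]
grip_width: 0.087
grip_force: 0.0
```

>>> drive_effector(motion=[[[-0.035, -0.0033, 0], 0], [[-0.035, -0.0033, 0], 0], [[-0.035, -0.0033, 0], 0], [[-0.035, -0.0033, 0], 0], [[-0.035, -0.0033, 0], 0], [[-0.035, -0.0033, 0], 0], [[-0.035, -0.0033, 0], 0], [[-0.035, -0.0033, 0], 0], [[-0.035, -0.0033, 0], 0], [[-0.035, -0.0033, 0], 0], [[-0.035, -0.0033, 0], 0], [[-0.0305, -0.0027, 0], 0], [[0, 0, 0], 0], [[0, 0, 0], 0]])

```text
time: 2.93
position: [0.5169, -0.2463, 0.2218]
tool_rot: [0.542, 0.841, 0.0, -0.0]
ft_force: [-0.4, -0.1, 0.2]
grip_width: 0.0869
grip_force: 0.0
```

```bash
python3 - <<'E'
from h import *
from rig import robot, camrig
o=robot.get_obs();print(o["position"],np.degrees(R.from_quat(o["tool_rot"]).as_matrix()[:2,1]),o["ft_force"])
m=R.from_quat(o["tool_rot"]).as_matrix();print("yaw y",np.degrees(np.arctan2(m[1,1],m[0,1])))
c=camrig.camera("wrist");np.save("w0.npy",c,allow_pickle=True);cv2.imwrite("pics/w0.png",c["img"][:,:,::-1])
print(c["xyz"],proj(c,[[.516,-.2455,.06]]))
E
```

```text
[ 0.5168744  -0.24629359  0.22180538] [52.18346036 23.65782072] [-0.39094408 -0.11821153  0.16184446]
yaw y 24.387572135495947
[ 0.48331066 -0.17401507  0.38321839] [[256.94776832 178.1651106 ]]
```

View pics/w0.png

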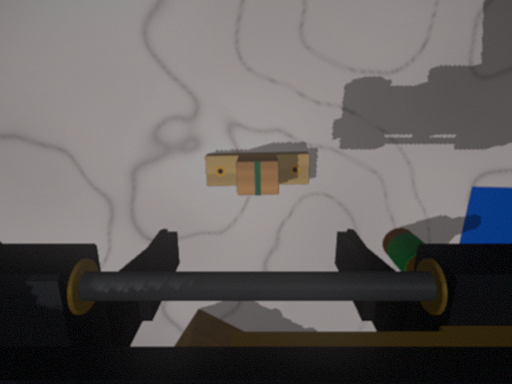

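The wrist view shows the block's green line at (257,178), which is where it was predicted to be, and the flange lies within about 1° of square. I'll descend and grip.

>>> drive_effector(motion=[[[0.0013, 0, 0.025], -0.014], [[0, 0, 0.03], 0], [[0, 0, 0.035], 0], [[0, 0, 0.035], 0], [[0, 0, 0.03], 0], [[0, 0, 0.02], 0], [[0, 0, 0.012], 0], [[0, 0, 0.008], 0], [[0, 0, 0], 0], [[0, 0, 0], 0]])

```text
time: 3.82
position: [0.5168, -0.2434, 0.0282]
tool_rot: [0.535, 0.845, -0.0, 0.0]
ft_force: [-0.9, -0.2, 0.2]
grip_width: 0.0869
grip_force: 0.0
```

>>> drive_effector(motion=[[[0, 0, 0], 0], [[0, 0, 0], 0], [[0, 0, 0], 0], [[0, 0, 0], 0], [[0, 0, 0], 0], [[0, 0, 0], 0], [[0, 0, 0], 0], [[0, 0, 0], 0], [[0, 0, 0], 0], [[0, 0, 0], 0]], aperture=0.03, grip_force=40)

```text
time: 4.65
position: [0.5163, -0.2436, 0.0276]
tool_rot: [0.535, 0.845, -0.0, -0.0]
ft_force: [-0.1, 0.2, 0.9]
grip_width: 0.0439
grip_force: 40.0
```

>>> drive_effector(motion=[[[0, 0, -0.015], 0], [[0, 0, -0.03], 0], [[0, 0, -0.035], 0], [[0, 0, -0.035], 0], [[0, 0, -0.03], 0], [[0, 0, -0.015], 0], [[0, 0, 0], 0.106], [[0, 0, 0], 0.106], [[0, 0, 0], 0.107], [[0, 0, 0], 0.107], [[0, 0, 0], 0.106], [[0, 0, 0], 0], [[0, 0, 0], 0]])

```text
time: 5.73
position: [0.516, -0.2433, 0.1871]
tool_rot: [0.737, 0.676, -0.0, -0.001]
ft_force: [0.6, -0.6, -2.1]
grip_width: 0.0438
grip_force: 40.0
```

>>> drive_effector(motion=[[[0.012, -0.003, 0], 0], [[0.024, -0.0065, 0], 0], [[0.03, -0.008, 0], 0], [[0.03, -0.008, 0], 0], [[0.03, -0.008, 0], 0], [[0.03, -0.008, 0], 0], [[0.03, -0.008, 0], 0], [[0.03, -0.008, 0], 0], [[0.03, -0.008, 0], 0], [[0.03, -0.008, 0], 0], [[0.03, -0.008, 0], 0], [[0.026, -0.006, 0], 0], [[0.016, -0.003, 0], 0], [[0, 0, 0], 0], [[0, 0, 0], 0], [[0, 0, 0], 0]])

```text
time: 7.07
position: [0.4572, 0.111, 0.1876]
tool_rot: [0.738, 0.675, -0.0, 0.0]
ft_force: [-0.5, -0.1, -1.3]
grip_width: 0.044
grip_force: 40.0
```

```bash
python3 - <<'E'
from h import *
from rig import robot, camrig
o=robot.get_obs();print(o["position"],o["ft_force"],o["moment"],o["grip_width"])
m=R.from_quat(o["tool_rot"]).as_matrix();print("yaw y",np.degrees(np.arctan2(m[1,1],m[0,1])))
c=camrig.camera("wrist");np.save("w1.npy",c,allow_pickle=True);cv2.imwrite("pics/w1.png",np.clip(c["img"][:,:,::-1]*1.4,0,255).astype(np.uint8))
u=np.array([.0924,.9957,0]);x=np.array([.9957,-.0924,0]);mk=np.array([.463,.1615,.05])
for n,P in dict(mark=mk,fl=mk-.1*x+[0,0,.05],fr=mk+.1*x+[0,0,.05],ftop=mk+[0,0,.05]).items(): print(n,proj(c,P))
E
```

```text
[0.45718345 0.11104214 0.18758456] [-0.47209119 -0.07796425 -1.28964351] [-0.07314479  0.01617168  0.02593177] 0.044011883103830085
yaw y -5.070687919971472
mark [[259.2652886  131.05581227]]
fl [[129.24492893 137.07196605]]
fr [[390.21039964 137.69966985]]
ftop [[259.81489271 137.38602776]]
```

View pics/w1.png

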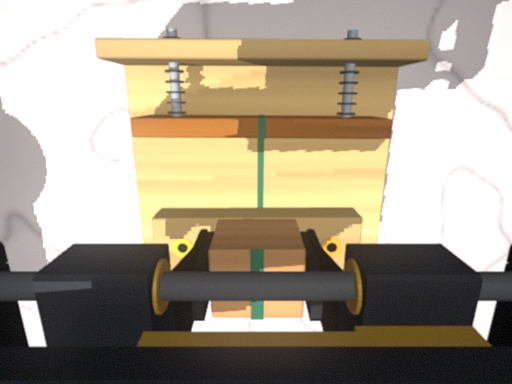

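The wrist view shows the fence front edge at row 137, columns 132–391, parallel to the block. The deck's green line is at column 261, so the tool needs to shift about 2 mm in +y. The block is held square. I'll lower it to the deck.

>>> drive_effector(motion=[[[0, 0.0023, 0.015], 0], [[0, 0, 0.025], 0], [[0, 0, 0.025], 0], [[0, 0, 0.02], 0], [[0, 0, 0.012], 0], [[0, 0, 0.007], 0], [[0, 0, 0.0035], 0], [[0, 0, 0], 0], [[0, 0, 0], 0], [[0, 0, 0], 0]])

```text
time: 7.95
position: [0.4605, 0.1107, 0.0808]
tool_rot: [0.738, 0.675, 0.001, 0.001]
ft_force: [-0.1, 0.6, -1.2]
grip_width: 0.0437
grip_force: 40.0
```

>>> drive_effector(motion=[[[0.005, 0, 0], 0], [[0.006, 0, 0], 0], [[0.006, 0, 0], 0], [[0.004, 0, 0], 0], [[0, 0, 0], 0], [[0, 0, 0], 0], [[0, 0, 0], 0]])

```text
time: 8.53
position: [0.4615, 0.132, 0.08]
tool_rot: [0.738, 0.675, -0.0, -0.0]
ft_force: [-0.1, 0.2, -1.3]
grip_width: 0.0438
grip_force: 40.0
```

>>> drive_effector(motion=[[[0.004, 0, 0.001], 0], [[0.005, 0, 0], 0], [[0.004, 0, 0], 0], [[0.003, 0, 0], 0], [[0.002, 0, 0], 0], [[0, 0, 0], 0], [[0, 0, 0], 0], [[0, 0, 0], 0], [[0, 0, 0], 0], [[0, 0, 0], 0]])

```text
time: 9.37
position: [0.4632, 0.1495, 0.079]
tool_rot: [0.738, 0.675, -0.0, -0.0]
ft_force: [0.3, -1.9, -2.7]
grip_width: 0.0437
grip_force: 40.0
```

>>> drive_effector(motion=[[[0.002, 0, 0], 0], [[0.003, 0, 0], 0], [[0.002, 0, 0], 0], [[0.001, 0, 0], 0], [[0, 0, 0], 0], [[0, 0, 0], 0], [[0, 0, 0], 0], [[0, 0, 0], 0]])

```text
time: 10.03
position: [0.4638, 0.1566, 0.079]
tool_rot: [0.738, 0.675, -0.001, 0.0]
ft_force: [0.3, -8.6, -1.8]
grip_width: 0.0434
grip_force: 40.0
```

>>> drive_effector(motion=[[[0, 0, 0], 0], [[0, 0, 0], 0]])

```text
time: 10.2
position: [0.4638, 0.1566, 0.079]
tool_rot: [0.738, 0.675, -0.001, 0.0]
ft_force: [0.6, -7.6, -1.9]
grip_width: 0.0436
grip_force: 40.0
```

>>> drive_effector(motion=[[[0.002, 0, 0], 0], [[0.002, 0, 0], 0], [[0.001, 0, 0], 0], [[0, 0, 0], 0], [[0, 0, 0], 0], [[0, 0, 0], 0], [[0, 0, 0], 0], [[0, 0, 0], 0], [[0, 0, 0], 0], [[0, 0, 0], 0], [[0, 0, 0], 0], [[0, 0, 0], 0]])

```text
time: 11.2
position: [0.4642, 0.1608, 0.0791]
tool_rot: [0.738, 0.675, -0.001, 0.001]
ft_force: [0.5, -12.5, -0.4]
grip_width: 0.044
grip_force: 40.0
```

```bash
python3 - <<'E'
from h import *
from rig import robot, camrig
for n in("wrist","scene"):
    c=camrig.camera(n);np.save(n+"2.npy",c,allow_pickle=True)
    im=c["img"] if n=="wrist" else cv2.resize(c["img"][80:250,170:330],(512,544),interpolation=2)
    cv2.imwrite(f"pics/{n}2.png",np.clip(im[:,:,::-1]*1.3,0,255).astype(np.uint8))
f=[]
for i in range(8): camrig.camera("wrist");f.append(robot.get_obs()["ft_force"])
print(np.mean(f,0),np.std(f,0),robot.get_obs()["position"])
E
```

```text
[ -0.20522954 -11.67578462  -0.8639931 ] [0.37128018 0.44183075 0.27066713] [0.46416767 0.16084289 0.07903697]
```

View pics/wrist2.png

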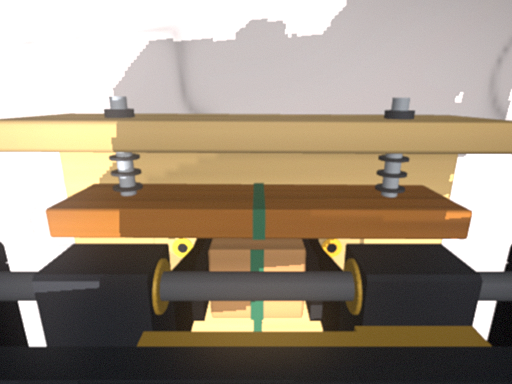

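View pics/scene2.png

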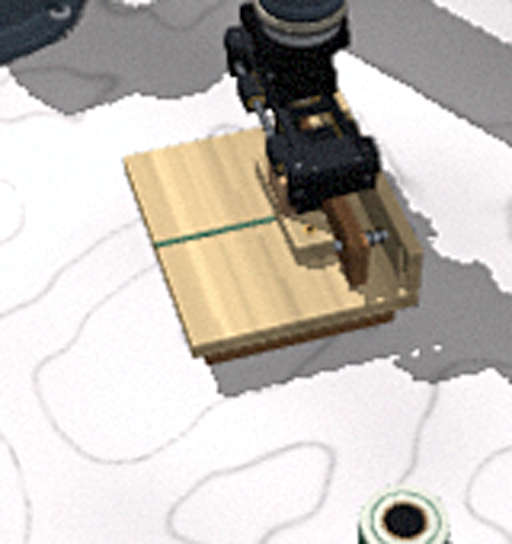

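The wrist view shows the fence stripe at column 258 and the block line at 257, with the faces flush and the force steady at about 11.7 N. The scene view shows the block on the deck and the roll undisturbed. I'm handing in.

```bash
python3 -c "
from rig import robot, camrig
print(robot.hand_in())"
```

```text
the job is handed in; nothing more can be done
None
```

I handed the job in with the block still gripped upright at the deck, square to the fence, within about 1 mm of the green mark by camera, and pressing with a steady 12 N or so; no verdict came back.

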